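# Let down the lid of the cutter case

### The arm

A 7-joint arm with a two-finger parallel gripper is mounted at the origin on the work surface. World frame = base frame: x ahead of the robot, y to its left, z up, the work surface at z = 0. Lengths are in mm, angles in rad, forces in N, time in s.
With the tool pointing down it reaches from about 350 to 900 mm from the base axis. Payload 8.1 kg.
Tool frame: the origin (TCP) lies midway between the tips of the shut fingers; the grasp point (between the pads) lies 19 mm behind it (arm.grip_point_offset is the distance from the TCP to the grasp point, in mm); z points along the fingers, y is the direction in which the jaws open and shut (so a half turn about z gives the same grasp; the last joint's range is limited). The gripper opens to 92 mm and grips with 3 to 60 N. Pads are 19 mm wide; open, the fingers measure 130 mm over their backs; the gripper's body (75 mm by 190 mm) begins 47 mm behind the grasp point.
Start: joints at [-1.28, 0.434, 0.025, 1.573, -0.012, 1.134, -0.075], TCP at [239.84, 577.164, 226.742] pointing down, gripper open.
Joint ranges: [-2.62, 2.62], [-0.44, 2.09], [-1.27, 1.32], [0.08, 2.57], [-1.32, 4.46], [0.12, 2], [-2.74, 2.74]. Speed limits (rad/s): [2.22, 2.22, 3.01, 3.01, 3.14, 3.14, 3.14].

### API

Orientations are given as a rotation vector (axis times angle).
In Python, from rig import monitor, optics, arm, finder gives the robot as it stands.
- The arm moves only by the tool arm_command, never from a script. Its argument "targets" is one flat list of numbers, 6 for each row, row after row: the shift along the tool's x, y, z in mm, then the turn, a rotation vector about the tool's x, y, z in rad. A call has exactly 5 rows; each row is the pose to reach, as a shift and turn from the pose commanded when the call began, along the tool's axes at that moment; what a row does not reach only later rows make up. A row lasts 1/10 s, in which the tool goes at most 50 mm and 8.59 degrees, less where a joint would pass 70% of its speed; a pose out of reach is approached as far as the arm can. A call with a gripper value outside its range is refused whole. "fingers" is the opening, from 0 (shut) to 1 (fully open), set as the call begins (left out, the last holds). The fingers move at their own pace and stop on an object; "grip_force" is the grip in N (left out, the last holds). Time passes only in rows, so rows that repeat a pose let the fingers close, or fill a call up. It gives the time, the measured TCP pose, the force and the opening at its end, in the units of the state.
- monitor.get_state(): the state, without advancing time (a new reading comes with each control period).
- optics.read_camera(name): name is "scene" or "top"; returns a dict with "image" (400x640x3 uint8, red, green, blue), "range_z" (400x640 float32, mm along the optical axis (not along the pixel's ray), 0 where there is no reading), "camera_matrix" (3x3 intrinsics, pixels), "R" (3x3) and "t" (3): a world point X has camera coordinates R X + t. Camera axes: x right, y down, z forward; pixel columns grow to the right and rows downward; lengths in mm; the calibration is good to about 2 mm. A picture is of the moment at which its call begins.
- arm.hand_in(): hands the job in, once; it reports no verdict.
Trained networks look in the newest picture that a camera, given by its name, has taken for a name from the list of things; names that differ only in an ending like _2 or _b are one class to them, and where a whole thing is asked for, a point or a joint stands for the part that bears it (a point fixed in the world has none). Each returns a list of dicts, best first, with "confidence" (0 to 1); they miss things now and then, are a little off and sometimes report something else, mostly with a low value. They report only what shows in the picture. A call takes as long as a camera call.
- finder.look_for(camera, target): "point" ([row, column] in pixels, amid what is visible of it).
- finder.place_of(camera, target): "point" ([row, column] in pixels: a listed point, or the origin of a listed thing).
The state is a dict: "time_s": time; "joint_pos": joint angles; "qvel": joint speeds; "joint_torque": joint torques, N m; "eef_pos": TCP position; "ee_rot": TCP orientation; "wrist_force": force on the tool from outside, world axes, zero at the start; "torque": the same for the moment, N m; "finger_gap": finger opening in mm.
Only numpy, scipy, OpenCV 4.12 (cv2) and the standard library are available. Lean on these libraries where they do the work, as an engineer would, in place of code of your own. Each camera call takes 0.05 s, during which the arm holds its last target.

### The job

The wooden cutter case stands open. Tip its lid forward with a fingertip until it falls by itself, catch it on a finger under its overhanging front lip while it is still coming down, and lower it gently until it is fully shut, without a slam. Do not grip or pinch the lid, leave everything else on the bench where it is, and finish clear of the case.

Things in the scene. Friction and masses are not known exactly. Their poses are not given: they have to be found in the camera images.
- case: open wooden case screwed to the bench; the router cutters in it end below its rim. 145 mm deep (its x), 240 mm wide (its y), walls 80 mm high. Origin: centre of its underside; z up, x points from its front to the hinge at its back. Its front faces the robot's left, turned up to 0.3 rad either way.
- lid (a joint): angle of the case's wooden lid (rad): 0 shut and level, 1.57 upright, 1.85 leaning back on its stop; starts between 1.50 and 1.71. The stiff, damped hinge holds it within about 0.15 rad of upright; tipped forward to 1.25 it falls by itself, in 1 to 2.3 s to about 0.8, then faster, and uncaught it slams at 0.7 to 1.1 rad/s.
- lid_hinge (a point): on the hinge line at mid width, level with the underside of the shut lid: 72.5 mm behind the case's centre (+x of the case), 80.5 mm above the bench. The lid is a plain plate, 180 mm from hinge line to front edge, 240 mm wide, 12 mm thick, about 0.4 kg; carried at its front edge it weighs 1 to 3 N.
- lid_lip (a point): middle of the lid's front edge, on its underside (the side facing the cutters), 180 mm from the hinge line; moves with the lid. Its x runs along the lid to the hinge, z out of the lid's top face. With the lid shut the edge overhangs the case's front wall by 35 mm, 80.5 mm above the bench, so a finger under it can go on down and draw back out.
- sanding_block: loose sanding block, cork on a dark pad, 110 x 60 x 36 mm; not part of the job. Origin: centre of its underside
- glue_bottle: loose upright white glue bottle, 56 mm across, 120 mm tall; not part of the job. Origin: centre of its underside
- screw_jar: loose glass jar with a steel cap, 68 mm across, 85 mm tall; not part of the job. Origin: centre of its underside
- bench_plane: loose hand plane, 240 x 60 mm, 110 mm tall; not part of the job. Origin: centre of its underside
- sander: loose round electric sander standing on its disc, 125 mm across, 142 mm tall; not part of the job. Origin: centre of its underside
- mallet: loose wooden mallet lying down, 240 mm long; not part of the job
- offcut: loose piece of wood, 140 x 55 x 40 mm; not part of the job. Origin: centre of its underside

How it is judged:
By the outcome, as a careful person would: the job done as asked, in the order asked, and still so for the second after the job is handed in, with the robot touching nothing.
It also fails if it takes over 48 s, if anything falls off the work surface, if the arm or the gripper's body presses on something with over 40 N, if the wrist force passes 120 N, or if a joint passes its speed limit or range.

## Working session

There is one attempt and no reset: what is moved stays moved. The work goes in short steps, Python scripts to look and compute and a tool call to move; the robot and the scene stay as the last step left them, time stands still between calls to the robot, and variables do not carry over. Pictures are saved under pics/ and viewed, and the job is handed in when it is done.

Besides the shell and the picture viewer there is one more tool, called after "Call:" in YAML: its name, and indented under it one key for each argument. arm_command: Moves the arm, as the interface text tells. Its arguments: {"type":"object","properties":{"targets":{"type":"array","items":{"type":"number"}},"fingers":{"type":"number"},"grip_force":{"type":"number"}},"required":["targets"]}

```bash
mkdir -p pics; ls; python3 - <<'E'
from rig import monitor, optics, arm, finder
import cv2, numpy as np
s=monitor.get_state(); print(s)
for n in ("scene","top"):
    c=optics.read_camera(n); cv2.imwrite(f"pics/{n}0.png",c["image"][:,:,::-1]); np.savez(f"{n}0.npz",**c)
    print(n,c["camera_matrix"].tolist(),c["R"].round(4).tolist(),c["t"])
    for t in ("case","lid","lid_hinge","lid_lip"):
        print(n,t,finder.place_of(n,t)[:2] if t!="lid" else finder.look_for(n,t)[:2])
E
```

```text
pics
{'time_s': 0.0, 'joint_pos': array([-1.27959056,  0.43524095,  0.02498397,  1.57408794, -0.01158311,
        1.13397224, -0.07509614]), 'qvel': array([-0.00057016, -0.00060017, -0.00085821,  0.00100703, -0.00042099,
        0.00133226,  0.00092123]), 'joint_torque': array([-2.75821858e-04, -6.67837715e+01,  9.85347815e-01, -3.14459610e+01,
       -6.02701795e-02,  4.30687715e-02,  1.81252694e-04]), 'eef_pos': array([239.6880724 , 576.67320388, 225.9374704 ]), 'ee_rot': array([-6.14676423e-01, -3.08072399e+00,  2.44572259e-03]), 'wrist_force': array([ 0.34711147, -0.93002578, -0.14429399]), 'torque': array([-0.00689919,  0.00658692, -0.02591588]), 'finger_gap': 91.91332782534388}
scene [[506.34679788675845, 0.0, 322.38806853942106], [0.0, 506.34679788675845, 200.7606197745434], [0.0, 0.0, 1.0]] [[-0.0962, 0.9952, -0.0157], [0.7422, 0.0612, -0.6674], [-0.6633, -0.0758, -0.7445]] [  51.24472066 -313.33730078 2234.33959164]
scene case [{'point': [217.5, 298.6], 'confidence': 0.89}]
scene lid [{'point': [179.0, 272.8], 'confidence': 0.93}]
scene lid_hinge [{'point': [198.2, 273.5], 'confidence': 0.86}]
scene lid_lip [{'point': [164.2, 270.1], 'confidence': 0.95}]
top [[373.1396373727997, 0.0, 317.4111312531405], [0.0, 373.1396373727997, 203.33056280978235], [0.0, 0.0, 1.0]] [[-0.0123, -0.9996, -0.0251], [-0.9881, 0.016, -0.1529], [0.1533, 0.0229, -0.9879]] [  10.76430079  536.97113874 1154.13459328]
top case [{'point': [213.3, 348.0], 'confidence': 0.81}, {'point': [223.9, 485.6], 'confidence': 0.69}]
top lid [{'point': [210.3, 379.9], 'confidence': 0.72}]
top lid_hinge [{'point': [210.5, 373.4], 'confidence': 0.69}, {'point': [158.9, 304.3], 'confidence': 0.45}]
top lid_lip [{'point': [204.5, 388.3], 'confidence': 0.92}, {'point': [241.1, 288.4], 'confidence': 0.7}]
```

View pics/scene0.png

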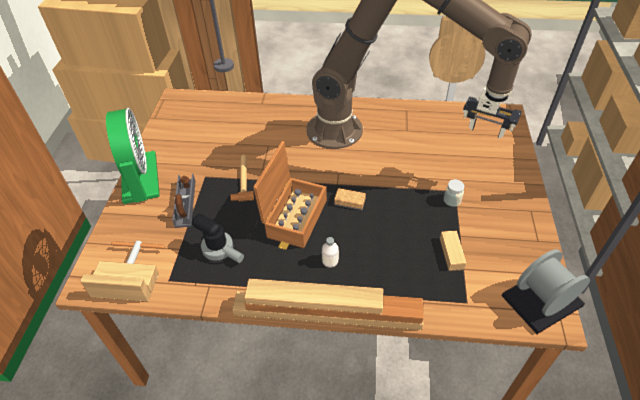

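View pics/top0.png

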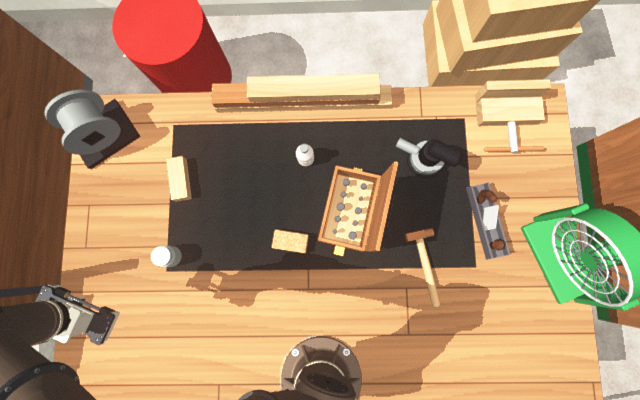

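The scene view shows the open case at about (col 290, row 210), lid upright on the scene-left side (the robot's right). The mallet, plane and sander stand behind the lid. In the top view the bottle is at (305,155) and the cork block at (290,241), both near the case's front. Next I'll measure the geometry.

```bash
cat > h.py <<'E'
import numpy as np
def cam(n,k=0): return np.load(f"{n}{k}.npz")
def ray(c,p):
    K=c["camera_matrix"];R=c["R"];t=c["t"]
    d=R.T@np.linalg.inv(K)@np.array([p[1],p[0],1.]); o=-R.T@t
    return o,d
def atz(c,p,z):
    o,d=ray(c,p); return o+d*(z-o[2])/d[2]
def tri(c1,p1,c2,p2):
    o1,d1=ray(c1,p1);o2,d2=ray(c2,p2)
    s=np.linalg.lstsq(np.c_[d1,-d2],o2-o1,rcond=None)[0]
    a=o1+d1*s[0];b=o2+d2*s[1]; return (a+b)/2,np.linalg.norm(a-b)
def cloud(c):
    K=c["camera_matrix"];R=c["R"];t=c["t"];Z=c["range_z"]
    v,u=np.mgrid[:400,:640]
    X=np.stack([(u-K[0,2])/K[0,0]*Z,(v-K[1,2])/K[1,1]*Z,Z],-1)
    P=(X-t)@R; P[Z==0]=np.nan; return P
def proj(c,P):
    X=c["R"]@np.asarray(P,float)+c["t"];x=c["camera_matrix"]@X;return (x[1]/x[2],x[0]/x[2])
E
python3 - <<'E'
from h import *
np.set_printoptions(precision=1,suppress=True)
s,t=cam("scene"),cam("top")
print("hinge",atz(s,(198.2,273.5),80.5),atz(t,(210.5,373.4),80.5),tri(s,(198.2,273.5),t,(210.5,373.4)))
print("lip",tri(s,(164.2,270.1),t,(204.5,388.3)))
print("case",atz(s,(217.5,298.6),0),atz(t,(213.3,348),0))
# rim: top-cloud points z 76..84 near case
for n,c in(("top",t),("scene",s)):
    P=cloud(c).reshape(-1,3); m=(P[:,2]>74)&(P[:,2]<86)&(P[:,0]>350)&(P[:,0]<650)&(P[:,1]>-190)&(P[:,1]<60)
    Q=P[m]; print(n,len(Q),Q[:,:2].min(0),Q[:,:2].max(0),np.median(Q[:,2]))
    import cv2
    r=cv2.minAreaRect(Q[:,:2].astype(np.float32)); print(r, cv2.boxPoints(r))
    m=(P[:,2]>110)&(P[:,2]<300)&(P[:,0]>330)&(P[:,0]<650)&(P[:,1]>-190)&(P[:,1]<60)
    Q=P[m];print("lid pts",len(Q),Q.min(0),Q.max(0))
    cc=Q.mean(0); u,sv,vt=np.linalg.svd(Q-cc,full_matrices=False); print(cc,vt,sv/np.sqrt(len(Q)))
E
```

```text
hinge [ 497.  -182.5   80.5] [ 505.9 -169.8   80.5] (array([ 505.4, -174.5,   89.8]), np.float64(11.58305715895521))
lip (array([ 497.5, -182.8,  254.7]), np.float64(8.134918146932232))
case [514.4 -91.5   0. ] [508.6 -96.3   0. ]
top 722 [ 382.6 -187.9] [649.7   1.8] 80.12005209578288
((517.1620483398438, -97.68954467773438), (147.68479919433594, 241.18829345703125), 75.98914337158203) [[ 382.3 -140.1]
 [ 616.3 -198.5]
 [ 652.   -55.2]
 [ 418.     3.2]]
lid pts 866 [ 379.3 -190.   111.4] [ 578.6 -139.6  264.4]
[ 466.4 -167.5  210.3] [[-0.9  0.2  0.5]
 [-0.5  0.2 -0.9]
 [ 0.2  1.   0.1]] [55.9 46.8  2.7]
scene 501 [ 385.  -189.6] [648.6   0.9] 79.96923102142283
((519.3128662109375, -97.30094909667969), (152.2498321533203, 253.83482360839844), 75.39795684814453) [[ 377.3 -139. ]
 [ 622.9 -203. ]
 [ 661.3  -55.6]
 [ 415.7    8.4]]
lid pts 960 [ 380.5 -189.9  110.1] [ 592.4 -138.7  267.7]
[ 478.7 -167.6  193.2] [[ 0.9 -0.2 -0.3]
 [ 0.3 -0.1  0.9]
 [-0.2 -1.  -0.1]] [56.7 45.5  2.3]
```

```bash
python3 - <<'E'
import cv2
a=cv2.imread("pics/top0.png")[130:280,260:460];cv2.imwrite("pics/topz.png",cv2.resize(a,None,fx=4,fy=4,interpolation=cv2.INTER_CUBIC))
a=cv2.imread("pics/scene0.png")[130:280,160:380];cv2.imwrite("pics/scenez.png",cv2.resize(a,None,fx=3.6,fy=3.6,interpolation=cv2.INTER_CUBIC))
E
```

```text
(no output)
```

View pics/topz.png

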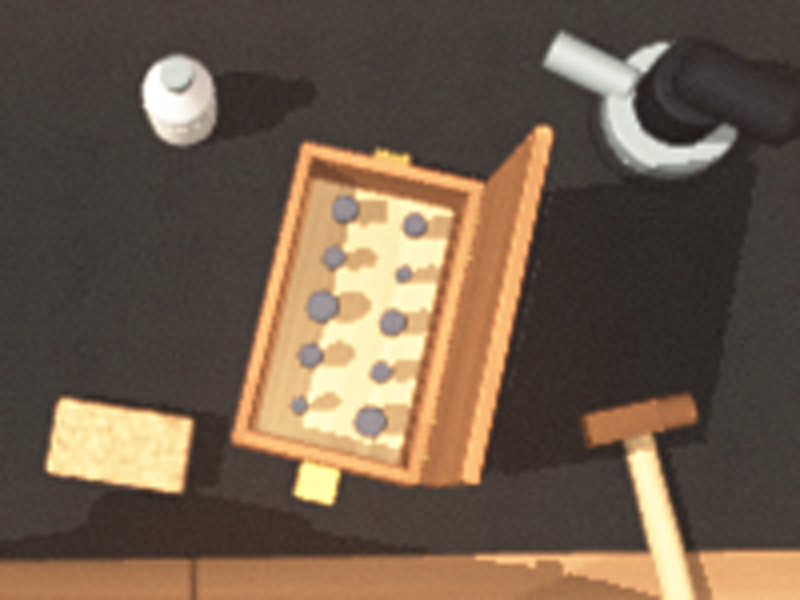

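View pics/scenez.png

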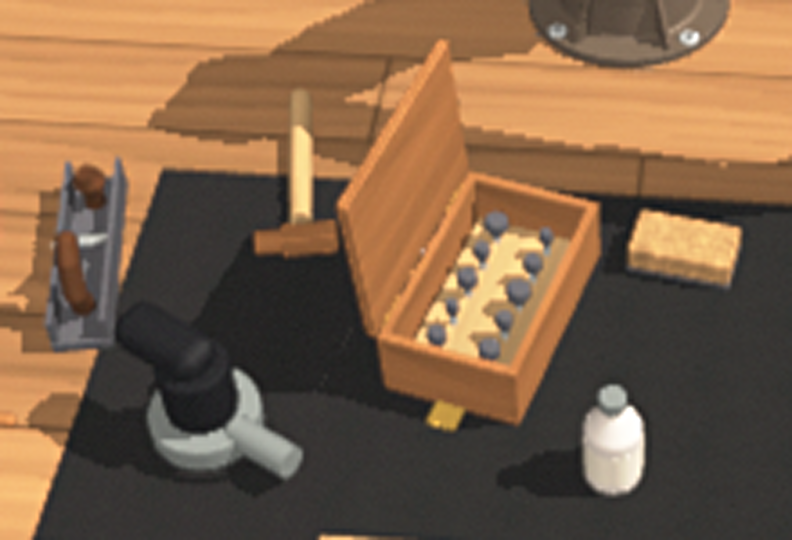

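```bash
cat >> h.py <<'E'
from scipy.spatial.transform import Rotation as Ro
F=np.array([.242,.970,0]);F/=np.linalg.norm(F);W=np.array([F[1],-F[0],0]);H=np.array([500,-166.,80.5])
Z=np.array([0,0,1.])
def pose(f,w,z,al):
    d=-np.cos(al)*F-np.sin(al)*Z
    x=np.cross(W,d)
    return H+f*F+w*W+z*Z, Ro.from_matrix(np.c_[x,W,d])
def rel(pos,rot,f,w,z,al):
    p,R=pose(f,w,z,al); R0=Ro.from_rotvec(rot)
    return np.r_[R0.inv().apply(p-pos),(R0.inv()*R).as_rotvec()]
def where(pos,rot):
    P=np.array(pos)-H; R=Ro.from_rotvec(rot).as_matrix(); d=R[:,2]
    return dict(f=P@F,w=P@W,z=P[2],al=np.arctan2(-d[2],-d@F),dw=d@W,yw=R[:,1]@W)
E
python3 - <<'E'
from h import *
from rig import monitor
np.set_printoptions(precision=3,suppress=True)
s=monitor.get_state();print(where(s["eef_pos"],s["ee_rot"]))
for g in ((130,-30,270,.8),(40,-30,260,.8)):
    print(pose(*g)[0],rel(s["eef_pos"],s["ee_rot"],*g))
E
```

```text
{'f': np.float64(658.045641265927), 'w': np.float64(-432.3181259390741), 'z': np.float64(146.19417840392137), 'al': np.float64(1.570709307200606), 'dw': np.float64(-4.6737351019326764e-06), 'yw': np.float64(0.14885291128015807)}
[502.361 -32.604 350.5  ] [-476.438 -462.287 -123.762    0.546   -0.634    1.345]
[ 480.575 -119.928  340.5  ] [-489.835 -551.284 -113.754    0.546   -0.634    1.345]
```

Call:
arm_command:
  targets: [-30,-30,-30,0.05,-0.06,0.12,-60,-60,-60,0.1,-0.12,0.24,-90,-90,-75,0.15,-0.18,0.36,-120,-120,-85,0.2,-0.24,0.48,-150,-150,-95,0.25,-0.3,0.6]
  fingers: 0

```text
time_s: 1.0
eef_pos: [321.0, 379.9, 322.9]
ee_rot: [1.382, 2.511, -0.435]
wrist_force: [0.7, 1.0, -0.2]
finger_gap: 56.5
```

```bash
cat > st.py <<'E'
from h import *
from rig import monitor
import sys
np.set_printoptions(precision=3,suppress=True)
s=monitor.get_state();print(s["time_s"],s["joint_pos"],s["eef_pos"],"F",s["wrist_force"],s["finger_gap"])
print({k:round(float(v),3) for k,v in where(s["eef_pos"],s["ee_rot"]).items()})
for a in sys.argv[1:]:
    g=[float(x) for x in a.split(",")]; print(a,rel(s["eef_pos"],s["ee_rot"],*g))
E
python3 st.py 130,-30,270,.8
```

```text
1.0 [-1.317  0.34   0.246  1.558  0.157  1.558 -0.534] [320.993 379.946 322.908] F [ 0.696  0.97  -0.161] 56.52842416218439
{'f': 486.378, 'w': -305.838, 'z': 242.408, 'al': 1.216, 'dw': 0.155, 'yw': 0.701}
130,-30,270,.8 [-425.289  -59.435  139.464    0.307   -0.333    0.736]
```

Call:
arm_command:
  targets: [-43,-6,14,0.04,-0.05,0.1,-86,-12,28,0.08,-0.1,0.2,-129,-18,42,0.12,-0.14,0.3,-172,-24,56,0.16,-0.18,0.4,-215,-30,70,0.2,-0.22,0.5]

```text
time_s: 1.5
eef_pos: [413.7, 171.8, 336.0]
ee_rot: [1.847, 1.901, -0.697]
wrist_force: [0.6, 0.6, -0.5]
finger_gap: 16.4
```

```bash
python3 st.py 130,-30,270,.8
```

```text
1.5 [-1.152  0.36   0.45   1.646  0.288  1.646 -0.709] [413.726 171.816 335.988] F [ 0.568  0.581 -0.453] 16.379126312271666
{'f': 306.886, 'w': -165.481, 'z': 255.488, 'al': 0.927, 'dw': 0.089, 'yw': 0.967}
130,-30,270,.8 [-176.285   86.558  106.234    0.104   -0.115    0.238]
```

Call:
arm_command:
  targets: [-35,17,21,0.02,-0.02,0.05,-70,35,42,0.04,-0.05,0.1,-105,52,64,0.06,-0.07,0.14,-140,69,85,0.08,-0.09,0.19,-176,87,106,0.1,-0.115,0.24]

```text
time_s: 2.0
eef_pos: [503.5, -32.2, 350.1]
ee_rot: [2.006, 1.569, -0.809]
wrist_force: [0.6, 1.4, -0.7]
finger_gap: 0.2
```

```bash
python3 st.py -12,-30,230,.8 -12,-30,226,.8 150,-30,60,.5
```

```text
2.0 [-0.876  0.423  0.608  1.633  0.42   1.564 -0.598] [503.531 -32.197 350.092] F [ 0.555  1.394 -0.659] 0.16866860304557615
{'f': 130.678, 'w': -28.963, 'z': 269.592, 'al': 0.802, 'dw': 0.004, 'yw': 1.0}
-12,-30,230,.8 [-74.992  -1.511 127.67    0.004  -0.002  -0.001]
-12,-30,226,.8 [-72.21   -1.526 130.544   0.004  -0.002  -0.001]
150,-30,60,.5 [159.644  -1.778 137.164   0.004  -0.302  -0.002]
```

```bash
python3 st.py 60,-30,205,.8; echo; cat > seq.py <<'E'
# rel rows from a given (f,w,z,al) start
from h import *
import sys
np.set_printoptions(precision=3,suppress=True)
def seq(start,*gs):
    p,R=pose(*start)
    for g in gs: print(g,rel(p,R.as_rotvec(),*g).round(3).tolist())
E
python3 - <<'E'
from seq import *
w=-30
seq((60,w,205,.8),(95,w,210,.75),(135,w,185,.68),(170,w,150,.6),(192,w,110,.53),(200,w,75,.5))
seq((200,w,75,.5),(170,w,70,.5),(136,w,72,.5),(140,w,55,.5),(155,w,20,.5),(167,w,-18,.5))
E
```

```text
2.0 [-0.876  0.423  0.608  1.633  0.42   1.564 -0.598] [503.531 -32.197 350.092] F [ 0.555  1.394 -0.659] 0.16866860304557615
{'f': 130.678, 'w': -28.963, 'z': 269.592, 'al': 0.802, 'dw': 0.004, 'yw': 1.0}
60,-30,205,.8 [-5.868 -1.441 95.562  0.004 -0.002 -0.001]

(95, -30, 210, 0.75) [21.624, 0.0, -27.972, -0.0, -0.05, -0.0]
(135, -30, 185, 0.68) [67.736, 0.0, -37.906, -0.0, -0.12, 0.0]
(170, -30, 150, 0.6) [117.228, 0.0, -37.183, 0.0, -0.2, 0.0]
(192, -30, 110, 0.53) [160.878, 0.0, -23.816, 0.0, -0.27, 0.0]
(200, -30, 75, 0.5) [191.002, 0.0, -4.283, -0.0, -0.3, 0.0]
(170, -30, 70, 0.5) [-9.995, -0.0, 28.725, -0.0, -0.0, 0.0]
(136, -30, 72, 0.5) [-28.05, -0.0, 57.604, -0.0, -0.0, 0.0]
(140, -30, 55, 0.5) [-11.214, 0.0, 62.243, -0.0, -0.0, 0.0]
(155, -30, 20, 0.5) [26.693, -0.0, 65.86, -0.0, -0.0, 0.0]
(167, -30, -18, 0.5) [65.794, 0.0, 73.547, -0.0, -0.0, 0.0]
```

Call:
arm_command:
  targets: [-2,-1,32,0,0,0,-4,-1,64,0,0,0,-6,-1,95,0,0,0,-6,-1,95,0,0,0,-6,-1,95,0,0,0]

```text
time_s: 2.5
eef_pos: [485.4, -98.8, 285.9]
ee_rot: [2.006, 1.57, -0.809]
wrist_force: [0.4, 0.1, 0.2]
finger_gap: 0.5
```

Call:
arm_command:
  targets: [22,0,-28,0,-0.05,0,68,0,-38,0,-0.12,0,117,0,-37,0,-0.2,0,161,0,-24,0,-0.27,0,191,0,-4,0,-0.3,0]

```text
time_s: 3.0
eef_pos: [520.3, 43.2, 151.9]
ee_rot: [1.778, 1.405, -1.051]
wrist_force: [0.1, -0.1, 0.2]
finger_gap: 0.7
```

```bash
python3 st.py 200,-30,75,.5 200,-30,-20,.5; python3 - <<'E'
from rig import optics
import cv2
c=optics.read_camera("scene");cv2.imwrite("pics/s1.png",c["image"][80:320,120:440,::-1].repeat(2,0).repeat(2,1))
E
```

```text
3.0 [-0.941  0.89   0.536  1.626  0.372  1.462 -0.841] [520.305  43.163 151.855] F [ 0.089 -0.066  0.183] 0.7138817432333029
{'f': 207.858, 'w': -30.93, 'z': 71.355, 'al': 0.502, 'dw': 0.011, 'yw': 1.0}
200,-30,75,.5 [-6.982  0.842  5.143  0.011 -0.002  0.005]
200,-30,-20,.5 [76.292  0.743 50.865  0.011 -0.002  0.005]
```

View pics/s1.png

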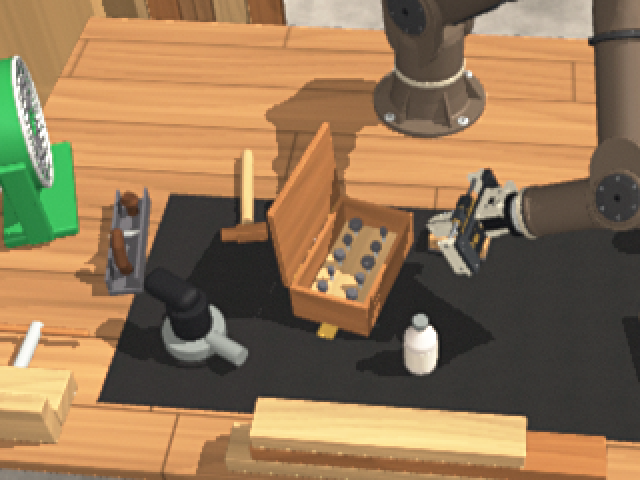

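The hand (col 465, row 230) sits in front of the case and clear of the bottle (420,345). I'll rehearse the low pose next.

Call:
arm_command:
  targets: [15,1,10,0.01,0,0,30,1,20,0.01,0,0,45,1,30,0.01,0,0,60,1,40,0.01,0,0,76,1,51,0.01,0,0]

```text
time_s: 3.55
eef_pos: [518.8, 28.5, 64.1]
ee_rot: [1.795, 1.394, -1.061]
wrist_force: [-0.5, 0.7, -0.2]
finger_gap: 0.3
```

```bash
python3 st.py 200,-30,75,.5 60,-30,205,.8; python3 - <<'E'
from rig import optics
import cv2,numpy as np
for n in("scene","top"):
    c=optics.read_camera(n)
    if n=="scene": cv2.imwrite("pics/s2.png",c["image"][130:300,220:440,::-1].repeat(3,0).repeat(3,1))
    else: cv2.imwrite("pics/t2.png",c["image"][120:290,200:420,::-1].repeat(3,0).repeat(3,1))
E
```

```text
3.55 [-0.902  1.011  0.506  1.642  0.333  1.344 -0.9  ] [518.822  28.477  64.098] F [-0.508  0.68  -0.151] 0.31543925629617214
{'f': 193.25, 'w': -28.814, 'z': -16.402, 'al': 0.504, 'dw': -0.006, 'yw': 1.0}
200,-30,75,.5 [-76.797  -1.288 -50.02   -0.006  -0.004  -0.002]
60,-30,205,.8 [-258.222   -0.534    9.849   -0.005    0.296   -0.003]
```

View pics/s2.png

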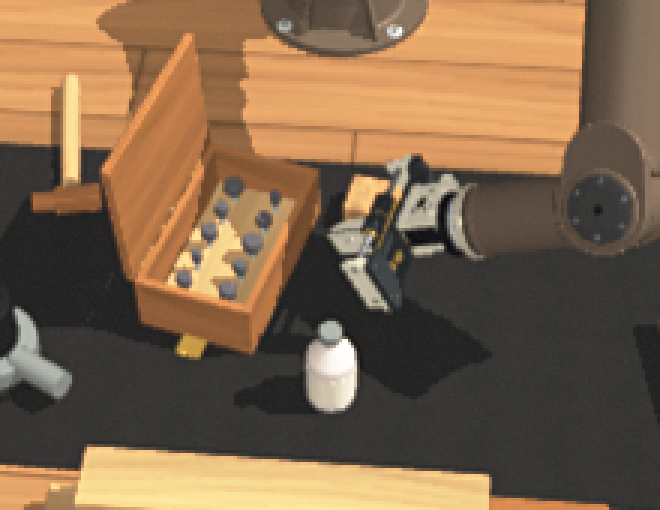

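View pics/t2.png

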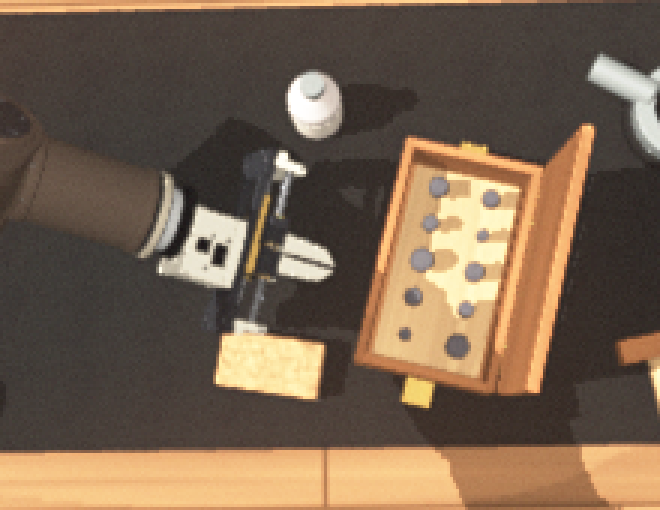

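The hand is in front of the case between the bottle (315,105 in t2) and the block (270,365 in t2), with no contact force. The pose is reachable, so I'll go back up and in behind the lid's top edge.

```bash
python3 - <<'E'
from seq import *
w=-29;v=-20
seq((193,w,-16,.5),(205,w,20,.53),(210,w,65,.57),(205,v,110,.62),(190,v,150,.67),(160,v,190,.72))
seq((160,v,190,.72),(125,v,220,.77),(80,v,235,.8),(40,v,240,.8),(0,v,240,.8),(-12,v,240,.8))
t=cam("top")
print([atz(t,p,36).round() for p in((230,274),(233,308),(252,305),(249,271))], [atz(t,(148,305),120).round()])
E
```

```text
(205, -29, 20, 0.53) [-25.84, -0.0, -27.79, 0.0, 0.03, 0.0]
(210, -29, 65, 0.57) [-62.934, -0.0, -53.752, -0.0, 0.07, -0.0]
(205, -20, 110, 0.62) [-104.822, 9.0, -70.939, -0.0, 0.12, -0.0]
(190, -20, 150, 0.67) [-147.117, 9.0, -76.952, -0.0, 0.17, -0.0]
(160, -20, 190, 0.72) [-196.603, 9.0, -69.801, 0.0, 0.22, 0.0]
(125, -20, 220, 0.77) [-45.633, 0.0, 6.532, 0.0, 0.05, 0.0]
(80, -20, 235, 0.8) [-86.582, 0.0, 30.472, 0.0, 0.08, -0.0]
(40, -20, 240, 0.8) [-116.716, 0.0, 57.247, 0.0, 0.08, -0.0]
(0, -20, 240, 0.8) [-143.092, 0.0, 87.32, 0.0, 0.08, -0.0]
(-12, -20, 240, 0.8) [-151.004, 0.0, 96.341, 0.0, 0.08, -0.0]
[array([454., 143.,  36.]), array([443.,  34.,  36.]), array([383.,  44.,  36.]), array([394., 152.,  36.])] [array([697.,  37., 120.])]
```

Call:
arm_command:
  targets: [-26,0,-28,0,0.03,0,-63,0,-54,0,0.07,0,-105,9,-71,0,0.12,0,-147,9,-77,0,0.17,0,-196,9,-70,0,0.22,0]

```text
time_s: 4.15
eef_pos: [520.3, -4.3, 272.0]
ee_rot: [1.956, 1.525, -0.88]
wrist_force: [0.5, 0.2, -0.2]
finger_gap: 0.3
```

Call:
arm_command:
  targets: [-46,0,6,0,0.05,0,-87,0,30,0,0.08,0,-117,0,57,0,0.08,0,-143,0,87,0,0.08,0,-151,0,96,0,0.08,0]

```text
time_s: 4.65
eef_pos: [474.3, -176.8, 321.4]
ee_rot: [2.02, 1.559, -0.818]
wrist_force: [0.1, 0.4, 0.4]
finger_gap: 0.6
```

```bash
python3 st.py -54,-20,185,.8  -47,-20,173,.8; python3 - <<'E'
from rig import optics
import cv2,numpy as np
for n in("scene","top"):
    c=optics.read_camera(n); np.savez(f"{n}1.npz",**c)
    if n=="scene": cv2.imwrite("pics/s3.png",c["image"][100:250,180:400,::-1].repeat(3,0).repeat(3,1))
    else: cv2.imwrite("pics/t3.png",c["image"][120:290,240:460,::-1].repeat(3,0).repeat(3,1))
E
```

```text
4.65 [-0.718  0.347  0.651  1.822  0.525  1.352 -0.524] [ 474.272 -176.778  321.419] F [0.117 0.388 0.362] 0.6393673958257897
{'f': -16.686, 'w': -22.354, 'z': 240.919, 'al': 0.802, 'dw': -0.009, 'yw': 1.0}
-54,-20,185,.8 [12.062  2.84  66.116 -0.009 -0.002 -0.008]
-47,-20,173,.8 [25.435  2.766 69.878 -0.009 -0.002 -0.008]
```

View pics/s3.png

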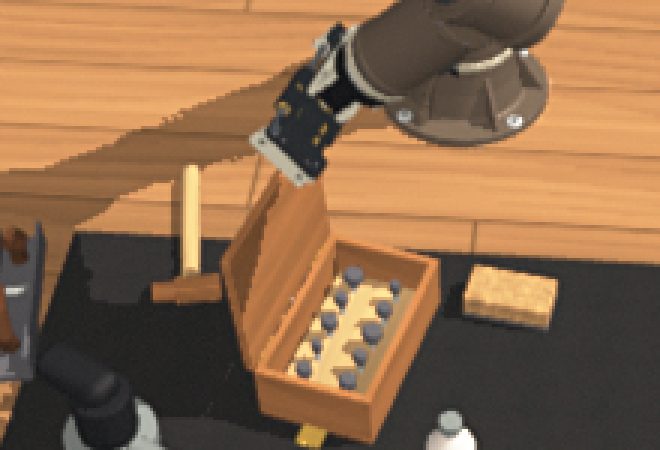

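View pics/t3.png

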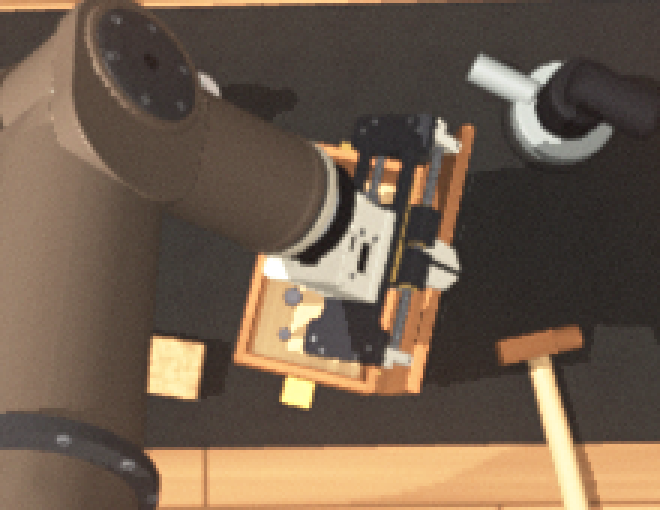

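Fingertips hover just above the lid's top edge (t3 445,265), with the body clear in front. I'll lower the tip behind the edge, straight along the finger direction first.

Call:
arm_command:
  targets: [0,1,15,0,0,0,0,2,35,0,0,0,2,3,55,0,0,0,6,3,62,0,0,0,11,3,66,0,0,0]

```text
time_s: 5.25
eef_pos: [471.0, -208.4, 264.5]
ee_rot: [2.013, 1.567, -0.817]
wrist_force: [0.6, 0.7, -0.2]
finger_gap: 0.5
```

```bash
python3 st.py -52,-20,176,.8 -30,-20,174,.8; python3 - <<'E'
from rig import optics
import cv2,numpy as np
for n in("scene",):
    c=optics.read_camera(n); cv2.imwrite("pics/s4.png",c["image"][100:250,180:400,::-1].repeat(3,0).repeat(3,1))
E
```

```text
5.25 [-0.655  0.405  0.649  1.912  0.537  1.19  -0.544] [ 470.985 -208.433  264.464] F [ 0.575  0.718 -0.19 ] 0.49244815613666343
{'f': -48.195, 'w': -17.88, 'z': 183.964, 'al': 0.802, 'dw': -0.005, 'yw': 1.0}
-52,-20,176,.8 [ 2.803 -2.084  8.378 -0.005 -0.002 -0.001]
-30,-20,174,.8 [20.    -2.173 -5.487 -0.005 -0.002 -0.001]
```

View pics/s4.png

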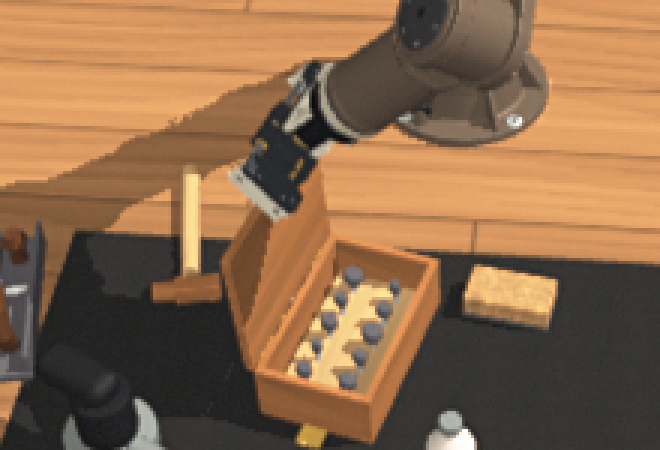

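```bash
python3 - <<'E'
from seq import *
w=-18
seq((-48,w,184,.8),(-53,w,174,.8),(-53,w,171,.8),(-46,w,171,.8),(-38,w,171,.8),(-30,w,171,.8))
E
```

```text
(-53, -18, 174, 0.8) [3.38, -0.0, 10.657, 0.0, 0.0, 0.0]
(-53, -18, 171, 0.8) [5.47, -0.0, 12.809, 0.0, 0.0, 0.0]
(-46, -18, 171, 0.8) [10.492, 0.0, 7.932, 0.0, 0.0, 0.0]
(-38, -18, 171, 0.8) [16.231, 0.0, 2.359, 0.0, 0.0, 0.0]
(-30, -18, 171, 0.8) [21.97, 0.0, -3.215, 0.0, 0.0, 0.0]
```

Call:
arm_command:
  targets: [3.5,0,10.5,0,0,0,5.5,0,13,0,0,0,10.5,0,8,0,0,0,16,0,2.5,0,0,0,22,0,-3,0,0,0]

```text
time_s: 5.8
eef_pos: [474.9, -191.9, 252.6]
ee_rot: [2.014, 1.565, -0.818]
wrist_force: [-1.7, -0.8, 7.2]
finger_gap: 0.4
```

```bash
cat > ang.py <<'E'
from h import *
from rig import optics
import cv2,sys
def lid(n="scene"):
    c=optics.read_camera(n); P=cloud(c).reshape(-1,3)-H
    Q=np.c_[P@F,P@W,P[:,2]]
    m=(Q[:,1]>25)&(Q[:,1]<112)  # far half, hand at w~-20 excluded partly
    Q=Q[m]; r=np.hypot(Q[:,0],Q[:,2]); 
    m=(r>40)&(r<178)&(Q[:,2]>8)&(Q[:,0]>-40); Q=Q[m]
    best=None
    # inner face passes hinge line (seen by scene); vote angle
    a=np.arctan2(Q[:,2],Q[:,0]); h,e=np.histogram(a,bins=np.arange(0,2,.02))
    i=h.argmax(); k=abs(a-e[i]-.01)<.03
    return float(np.median(a[k])),int(k.sum()),c
if __name__=="__main__":
    a,n,c=lid(); print("lid angle",a,n)
    if len(sys.argv)>1: cv2.imwrite(f"pics/{sys.argv[1]}.png",c["image"][100:250,180:400,::-1].repeat(3,0).repeat(3,1))
E
python3 st.py; python3 ang.py s5
```

```text
5.8 [-0.671  0.43   0.638  1.911  0.519  1.186 -0.57 ] [ 474.854 -191.878  252.644] F [-1.7   -0.831  7.162] 0.3758129562830072
{'f': -31.195, 'w': -18.134, 'z': 172.144, 'al': 0.801, 'dw': -0.006, 'yw': 1.0}
lid angle 1.549016948183852 319
```

View pics/s5.png

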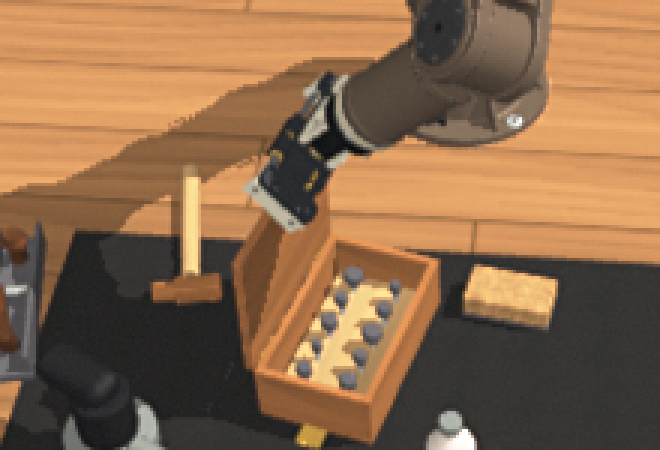

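The lid is following, now at about 1.55 rad. I'll keep tipping it.

```bash
python3 - <<'E'
from seq import *
w=-18
seq((-31,w,172,.8),(-23,w,172,.8),(-16,w,172,.8),(-9,w,172,.8),(-2,w,172,.8),(5,w,172,.8))
E
```

```text
(-23, -18, 172, 0.8) [5.739, 0.0, -5.574, 0.0, 0.0, 0.0]
(-16, -18, 172, 0.8) [10.76, 0.0, -10.451, 0.0, 0.0, 0.0]
(-9, -18, 172, 0.8) [15.782, 0.0, -15.328, 0.0, 0.0, 0.0]
(-2, -18, 172, 0.8) [20.803, 0.0, -20.204, 0.0, 0.0, 0.0]
(5, -18, 172, 0.8) [25.825, 0.0, -25.081, 0.0, 0.0, 0.0]
```

Call:
arm_command:
  targets: [5.5,0,-5.5,0,0,0,10.5,0,-10.5,0,0,0,16,0,-15,0,0,0,21,0,-20,0,0,0,26,0,-25,0,0,0]

```text
time_s: 6.35
eef_pos: [484.0, -156.3, 251.5]
ee_rot: [2.014, 1.567, -0.817]
wrist_force: [0.2, -0.1, -0.0]
finger_gap: 0.5
```

```bash
python3 st.py; python3 ang.py s6
```

```text
6.35 [-0.711  0.45   0.62   1.878  0.486  1.229 -0.595] [ 483.958 -156.311  251.531] F [ 0.173 -0.134 -0.017] 0.5060641393916236
{'f': 5.517, 'w': -17.91, 'z': 171.031, 'al': 0.802, 'dw': -0.005, 'yw': 1.0}
lid angle 1.3514822135441142 158
```

```bash
python3 - <<'E'
from seq import *
w=-18
seq((4,w,172,.8),(14,w,170,.8),(24,w,169,.8),(31,w,168,.8),(56,w,198,.8),(85,w,220,.78))
seq((85,w,220,.78),(125,w,205,.7),(160,w,175,.63),(190,w,135,.56),(205,w,95,.5),(200,w,70,.5))
E
```

```text
(14, -18, 170, 0.8) [8.567, 0.0, -5.532, 0.0, 0.0, 0.0]
(24, -18, 169, 0.8) [16.437, -0.0, -11.782, 0.0, 0.0, 0.0]
(31, -18, 168, 0.8) [22.155, 0.0, -15.942, 0.0, 0.0, 0.0]
(56, -18, 198, 0.8) [19.188, -0.0, -54.88, 0.0, 0.0, 0.0]
(85, -18, 220, 0.78) [24.664, -0.0, -90.866, -0.0, -0.02, 0.0]
(125, -18, 205, 0.7) [38.795, 0.0, -17.887, 0.0, -0.08, 0.0]
(160, -18, 175, 0.63) [84.737, 0.0, -21.671, 0.0, -0.15, -0.0]
(190, -18, 135, 0.56) [134.272, 0.0, -14.867, 0.0, -0.22, 0.0]
(205, -18, 95, 0.5) [173.258, 0.0, 2.6, 0.0, -0.28, 0.0]
(200, -18, 70, 0.5) [187.514, 0.0, 23.737, 0.0, -0.28, 0.0]
```

Call:
arm_command:
  targets: [9.5,0,-6.5,0,0,0,18,0,-13,0,0,0,25,0,-18.5,0,0,0,22,0,-57,0,0,0,26,0,-92,0,-0.02,0]

```text
time_s: 6.9
eef_pos: [504.1, -76.9, 301.1]
ee_rot: [2.002, 1.553, -0.835]
wrist_force: [1.0, 0.1, 0.1]
finger_gap: -0.1
```

```bash
python3 st.py 125,-18,205,.7 160,-18,175,.63 190,-18,135,.56 205,-18,95,.5 200,-18,65,.5; python3 ang.py s7
```

```text
6.9 [-0.809  0.461  0.602  1.725  0.44   1.434 -0.61 ] [504.123 -76.898 301.131] F [0.992 0.135 0.101] -0.13397598856943502
{'f': 87.45, 'w': -17.568, 'z': 220.631, 'al': 0.782, 'dw': -0.006, 'yw': 1.0}
125,-18,205,.7 [ 37.544  -0.682 -15.637  -0.007  -0.082  -0.004]
160,-18,175,.63 [ 83.492  -0.889 -19.345  -0.007  -0.152  -0.004]
190,-18,135,.56 [133.015  -1.043 -12.459  -0.007  -0.222  -0.003]
205,-18,95,.5 [171.972  -1.088   5.072  -0.007  -0.282  -0.003]
200,-18,65,.5 [189.743  -1.001  29.754  -0.007  -0.282  -0.003]
lid angle 1.175670161763698 9
```

View pics/s7.png

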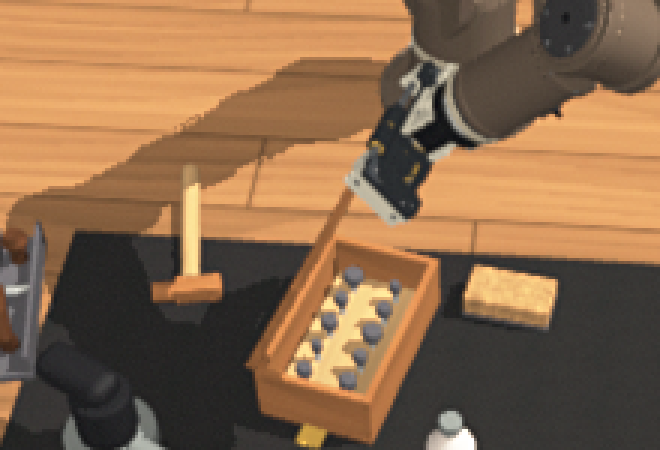

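The lid is seen edge-on at roughly 1.1 rad, falling freely, and the hand is clear in front and above. Now to the catch position.

Call:
arm_command:
  targets: [38,-1,-15.5,0,-0.08,0,83.5,-1,-19.5,0,-0.15,0,133,-1,-12.5,0,-0.22,0,172,-1,5,0,-0.28,0,190,-1,30,0,-0.28,0]

```text
time_s: 7.45
eef_pos: [530.6, 37.8, 137.6]
ee_rot: [1.783, 1.403, -1.065]
wrist_force: [-0.4, -0.4, -0.3]
finger_gap: 0.4
```

```bash
python3 st.py 170,-18,63,.5 138,-18,65,.5 ; cat > ang2.py <<'E'
from h import *
from rig import optics
import cv2,sys
c=optics.read_camera("top"); P=cloud(c).reshape(-1,3)-H
Q=np.c_[P@F,P@W,P[:,2]]
for w0,w1 in((40,115),(-115,-85)):
    q=Q[(Q[:,1]>w0)&(Q[:,1]<w1)&(Q[:,2]>15)&(Q[:,0]>-15)&(Q[:,0]<190)]
    q=q[np.hypot(q[:,0],q[:,2])<196]
    if len(q)>10:
        # top face: offset 12 from hinge plane
        r=np.hypot(q[:,0],q[:,2]); k=r>60
        a=np.arctan2(q[:,2],q[:,0])-np.arcsin(np.clip(12/np.maximum(r,13),0,1))
        print("theta from top face",np.percentile(a[k],[10,50,90]),k.sum(),"lip f,z",q[r.argmax()])
if len(sys.argv)>1:
    cv2.imwrite(f"pics/{sys.argv[1]}.png",c["image"][120:290,240:460,::-1].repeat(3,0).repeat(3,1))
E
python3 ang2.py t8
```

```text
7.45 [-0.912  0.92   0.526  1.6    0.369  1.458 -0.835] [530.632  37.828 137.647] F [-0.354 -0.384 -0.317] 0.43684672041421974
{'f': 205.181, 'w': -19.618, 'z': 57.147, 'al': 0.5, 'dw': -0.001, 'yw': 1.0}
170,-18,63,.5 [-22.006   1.478  28.073  -0.001   0.      0.008]
138,-18,65,.5 [-39.094   1.375  55.203  -0.001   0.      0.008]
theta from top face [1.03076915 1.05764069 1.06988928] 607 lip f,z [ 80.13935995  48.93253261 164.89563756]
theta from top face [1.02626871 1.05278451 1.06423317] 261 lip f,z [  87.90854781 -108.58802067  160.02597971]
```

View pics/t8.png

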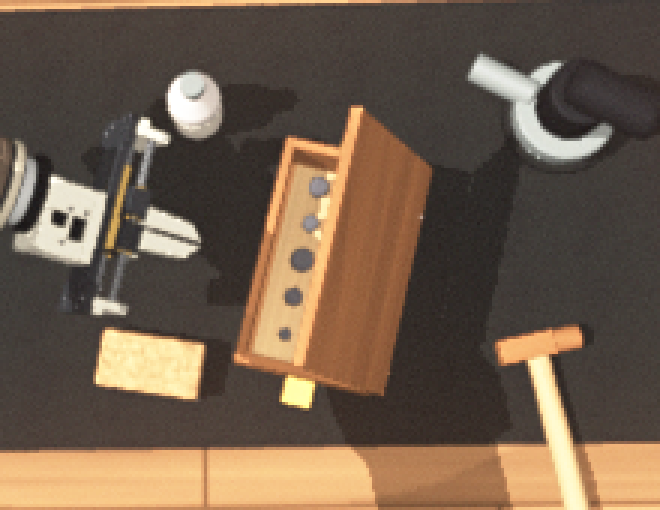

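```bash
python3 - <<'E'
from seq import *
w=-18
seq((200,w,65,.5),(184,w,68,.5),(167,w,71,.5),(150,w,75,.5),(138,w,78,.5),(133,w,80,.5))
E
```

```text
(184, -18, 68, 0.5) [-10.304, 0.0, 12.603, -0.0, -0.0, 0.0]
(167, -18, 71, 0.5) [-21.087, 0.0, 26.084, -0.0, -0.0, 0.0]
(150, -18, 75, 0.5) [-32.747, -0.0, 39.085, -0.0, -0.0, 0.0]
(138, -18, 78, 0.5) [-41.133, -0.0, 48.178, -0.0, -0.0, 0.0]
(133, -18, 80, 0.5) [-45.285, -0.0, 51.607, -0.0, -0.0, 0.0]
```

Call:
arm_command:
  targets: [-10,0,12.5,0,0,0,-21,0,26,0,0,0,-33,0,39,0,0,0,-41,0,48,0,0,0,-45,0,52,0,0,0]

```text
time_s: 8.0
eef_pos: [514.1, -33.9, 159.3]
ee_rot: [1.794, 1.393, -1.063]
wrist_force: [-0.6, 0.3, 0.1]
finger_gap: 0.7
```

```bash
python3 st.py ; python3 ang2.py t9
```

```text
8.0 [-0.873  0.843  0.561  1.731  0.431  1.365 -0.826] [514.097 -33.906 159.284] F [-0.562  0.347  0.137] 0.6960799246481096
{'f': 131.577, 'w': -18.298, 'z': 78.784, 'al': 0.502, 'dw': -0.006, 'yw': 1.0}
theta from top face [0.86770324 0.8859242  0.9017228 ] 753 lip f,z [109.87860758 100.91539984 146.35223968]
theta from top face [0.86565973 0.88296074 0.89765454] 325 lip f,z [ 109.01106882 -109.97399873  147.16482324]
```

View pics/t9.png

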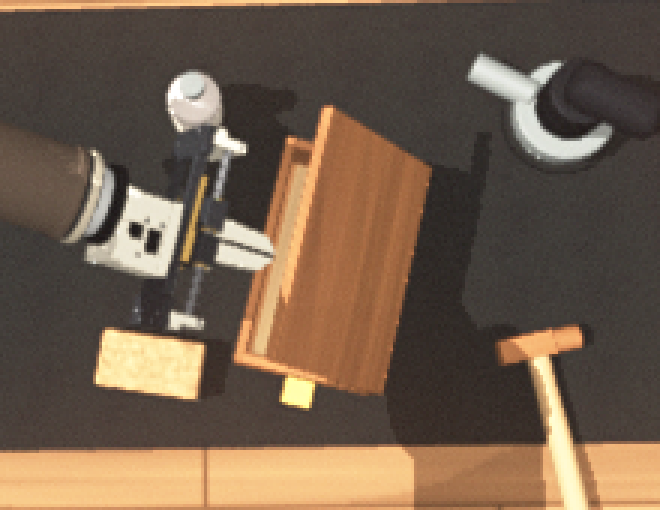

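Lid at 0.885 and falling, with the finger waiting beneath it (270,255). I'll hold so it lands on the finger.

Call:
arm_command:
  targets: [0,0,0,0,0,0,0,0,0,0,0,0,0,0,0,0,0,0,0,0,0,0,0,0,0,0,0,0,0,0]

```text
time_s: 8.55
eef_pos: [514.4, -32.6, 158.1]
ee_rot: [1.792, 1.395, -1.063]
wrist_force: [0.3, -0.4, -1.2]
finger_gap: -0.1
```

```bash
python3 st.py ; python3 ang2.py t10
```

```text
8.55 [-0.874  0.845  0.56   1.73   0.43   1.364 -0.826] [514.426 -32.571 158.078] F [ 0.278 -0.439 -1.165] -0.13033307293125104
{'f': 132.953, 'w': -18.302, 'z': 77.578, 'al': 0.502, 'dw': -0.005, 'yw': 1.0}
theta from top face [0.59153971 0.61089801 0.63157125] 896 lip f,z [144.82563917  46.40923964 109.83307199]
theta from top face [0.5884702  0.60878378 0.62881927] 386 lip f,z [141.0793276  -92.55172441 113.50965977]
```

Contact is just starting (Fz -1.2 N, θ≈0.61). I'll now yield slowly downward along the arc.

```bash
python3 - <<'E'
from seq import *
w=-18
seq((133,w,78,.5),(133,w,77,.5),(134,w,75,.5),(137,w,71,.5),(140,w,66,.5),(143,w,61,.5))
E
```

```text
(133, -18, 77, 0.5) [0.878, 0.0, 0.479, -0.0, -0.0, 0.0]
(134, -18, 75, 0.5) [3.112, 0.0, 0.561, -0.0, -0.0, 0.0]
(137, -18, 71, 0.5) [8.061, 0.0, -0.154, -0.0, -0.0, 0.0]
(140, -18, 66, 0.5) [13.887, 0.0, -0.39, -0.0, -0.0, 0.0]
(143, -18, 61, 0.5) [19.713, 0.0, -0.626, -0.0, -0.0, 0.0]
```

Call:
arm_command:
  targets: [1,0,0,0,0,0,3,0,0,0,0,0,8,0,0,0,0,0,13,0,0,0,0,0,18,0,0,0,0,0]

```text
time_s: 9.1
eef_pos: [516.5, -24.1, 141.9]
ee_rot: [1.792, 1.395, -1.063]
wrist_force: [-0.4, 0.0, -1.1]
finger_gap: 0.8
```

```bash
python3 st.py ; python3 ang2.py t11
```

```text
9.1 [-0.875  0.874  0.55   1.717  0.416  1.357 -0.839] [516.529 -24.134 141.918] F [-0.419  0.044 -1.068] 0.7656861955046737
{'f': 141.648, 'w': -18.303, 'z': 61.418, 'al': 0.502, 'dw': -0.005, 'yw': 1.0}
theta from top face [0.46252723 0.48499615 0.50696651] 940 lip f,z [153.3298816   83.71681425  96.20774131]
theta from top face [0.46242048 0.48354571 0.50515693] 406 lip f,z [156.25936038 -91.29935055  92.37530795]
```

View pics/t11.png

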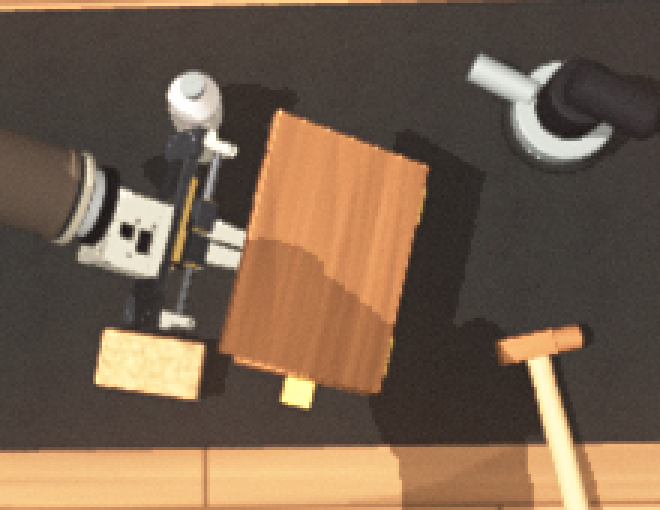

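The lid is caught and resting on the finger (θ≈0.48, contact about -1.1 N). Lowering continues.

```bash
cat > low.py <<'E'
from seq import *
def low(start,zl,ss,w=-18):
    gs=[]
    for z,s in zip(zl,ss):
        th=np.arcsin(z/180); gs.append((round(180*np.cos(th)-(.878*s-5.3),1),w,round(z-(.479*s+9.7),1),.5))
    seq(start,*gs); return gs[-1]
E
python3 - <<'E'
from low import *
e=low((141.6,-18,61.4,.5),[79,74,69,64,59],[26,26,25.5,25,25])
e=low(e,[54,49,44,39,34],[25,24.5,24,24,24])
e=low(e,[30,26,22,18,15],[24,24,23.5,23,23])
e=low(e,[12,9,7,5,3],[23,22.5,22,22,22])
e=low(e,[1.5,0,-2,-4,-6],[22,22,22,22,22])
print(e)
E
```

```text
(np.float64(144.2), -18, 56.8, 0.5) [5.283, 0.0, -0.076, -0.0, -0.0, 0.0]
(np.float64(146.6), -18, 51.8, 0.5) [10.822, 0.0, 0.215, -0.0, -0.0, 0.0]
(np.float64(149.2), -18, 47.1, 0.5) [16.193, 0.0, 0.186, -0.0, -0.0, 0.0]
(np.float64(151.6), -18, 42.3, 0.5) [21.556, 0.0, 0.381, -0.0, -0.0, 0.0]
(np.float64(153.4), -18, 37.3, 0.5) [26.807, 0.0, 1.199, -0.0, -0.0, 0.0]
(np.float64(155.1), -18, 32.3, 0.5) [5.203, -0.0, 0.905, -0.0, -0.0, 0.0]
(np.float64(157.0), -18, 27.6, 0.5) [10.238, 0.0, 1.491, -0.0, -0.0, 0.0]
(np.float64(158.8), -18, 22.8, 0.5) [15.314, -0.0, 2.213, -0.0, -0.0, 0.0]
(np.float64(160.0), -18, 17.8, 0.5) [20.277, -0.0, 3.557, -0.0, -0.0, 0.0]
(np.float64(161.0), -18, 12.8, 0.5) [25.144, -0.0, 5.076, -0.0, -0.0, 0.0]
(np.float64(161.7), -18, 8.8, 0.5) [3.846, 0.0, 1.303, -0.0, -0.0, 0.0]
(np.float64(162.3), -18, 4.8, 0.5) [7.644, -0.0, 2.695, -0.0, -0.0, 0.0]
(np.float64(163.3), -18, 1.0, 0.5) [11.458, 0.0, 3.639, -0.0, -0.0, 0.0]
(np.float64(164.2), -18, -2.7, 0.5) [15.137, -0.0, 4.623, -0.0, -0.0, 0.0]
(np.float64(164.5), -18, -5.7, 0.5) [17.913, -0.0, 5.798, -0.0, -0.0, 0.0]
(np.float64(164.7), -18, -8.7, 0.5) [2.729, 0.0, 1.263, -0.0, -0.0, 0.0]
(np.float64(165.3), -18, -11.5, 0.5) [5.474, 0.0, 2.079, -0.0, -0.0, 0.0]
(np.float64(165.8), -18, -13.2, 0.5) [7.205, -0.0, 2.455, -0.0, -0.0, 0.0]
(np.float64(165.9), -18, -15.2, 0.5) [9.008, 0.0, 3.326, -0.0, -0.0, 0.0]
(np.float64(166.0), -18, -17.2, 0.5) [10.811, 0.0, 4.197, -0.0, -0.0, 0.0]
(np.float64(166.0), -18, -18.7, 0.5) [1.316, 0.0, 0.719, -0.0, -0.0, 0.0]
(np.float64(166.0), -18, -20.2, 0.5) [2.633, 0.0, 1.438, -0.0, -0.0, 0.0]
(np.float64(166.0), -18, -22.2, 0.5) [4.388, 0.0, 2.397, -0.0, -0.0, 0.0]
(np.float64(165.9), -18, -24.2, 0.5) [6.095, -0.0, 3.444, -0.0, -0.0, 0.0]
(np.float64(165.9), -18, -26.2, 0.5) [7.85, -0.0, 4.403, -0.0, -0.0, 0.0]
(np.float64(165.9), -18, -26.2, 0.5)
```

Call:
arm_command:
  targets: [5.3,0,0,0,0,0,10.8,0,0.2,0,0,0,16.2,0,0.2,0,0,0,21.5,0,0.4,0,0,0,26.8,0,1.2,0,0,0]

```text
time_s: 9.65
eef_pos: [519.3, -12.7, 117.9]
ee_rot: [1.792, 1.394, -1.063]
wrist_force: [-0.6, 0.8, -0.7]
finger_gap: 0.3
```

```bash
python3 st.py ; python3 ang2.py t12
```

```text
9.65 [-0.875  0.916  0.535  1.699  0.396  1.347 -0.857] [519.35  -12.7   117.896] F [-0.569  0.837 -0.727] 0.3328999156974116
{'f': 153.425, 'w': -18.334, 'z': 37.396, 'al': 0.502, 'dw': -0.005, 'yw': 1.0}
theta from top face [0.31158456 0.33416754 0.3561772 ] 957 lip f,z [166.10852057  87.59645189  69.96530294]
theta from top face [0.30969679 0.33426585 0.35333968] 414 lip f,z [166.46028792 -88.71148273  70.72704601]
```

Call:
arm_command:
  targets: [5.2,0,0.9,0,0,0,10.2,0,1.5,0,0,0,15.3,0,2.2,0,0,0,20.3,0,3.6,0,0,0,25.1,0,5.1,0,0,0]

```text
time_s: 10.2
eef_pos: [521.3, -5.4, 93.4]
ee_rot: [1.792, 1.394, -1.063]
wrist_force: [-0.7, -0.3, -1.0]
finger_gap: 0.4
```

```bash
python3 st.py ; python3 ang2.py t13
```

```text
10.2 [-0.874  0.956  0.522  1.685  0.379  1.33  -0.875] [521.263  -5.394  93.425] F [-0.742 -0.292 -1.005] 0.361380323941564
{'f': 160.976, 'w': -18.247, 'z': 12.925, 'al': 0.502, 'dw': -0.005, 'yw': 1.0}
theta from top face [0.16448161 0.18962542 0.21437292] 950 lip f,z [173.71026124  40.94347013  48.83124122]
theta from top face [0.16534392 0.18914213 0.21515914] 412 lip f,z [174.4746504  -85.04024069  44.52371008]
```

Call:
arm_command:
  targets: [3.8,0,1.3,0,0,0,7.6,0,2.7,0,0,0,11.5,0,3.6,0,0,0,15.1,0,4.6,0,0,0,17.9,0,5.8,0,0,0]

```text
time_s: 10.75
eef_pos: [522.0, -2.1, 75.1]
ee_rot: [1.792, 1.394, -1.063]
wrist_force: [0.4, 0.4, -1.6]
finger_gap: 0.2
```

Call:
arm_command:
  targets: [2.2,0,1,0,0,0,4.4,0,2,0,0,0,6.4,0,2.4,0,0,0,8.3,0,3.2,0,0,0,10,0,4,0,0,0]

```text
time_s: 11.25
eef_pos: [522.3, -0.8, 64.6]
ee_rot: [1.792, 1.394, -1.063]
wrist_force: [0.1, -0.4, -1.8]
finger_gap: 0.1
```

```bash
python3 st.py ; sed -i 's/(Q\[:,2\]>15)/(Q[:,2]>3)/' ang2.py; python3 ang2.py t14
```

```text
11.25 [-0.869  1.002  0.508  1.674  0.364  1.305 -0.895] [522.337  -0.839  64.6  ] F [ 0.115 -0.367 -1.803] 0.09318670553377754
{'f': 165.656, 'w': -18.307, 'z': -15.9, 'al': 0.502, 'dw': -0.005, 'yw': 1.0}
theta from top face [-0.00411471  0.02042048  0.04434235] 917 lip f,z [178.30394063  98.48869169  17.23886834]
theta from top face [-0.00158636  0.0212938   0.04681983] 398 lip f,z [ 179.08461245 -111.015447     12.24774832]
```

View pics/t14.png

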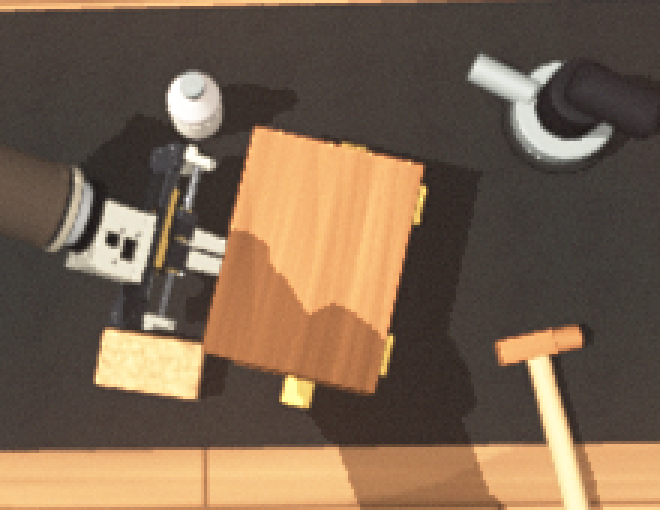

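Lid nearly shut (~0.02 rad), still on the finger. The last few millimetres go slowly.

Call:
arm_command:
  targets: [1,0,0.5,0,0,0,2,0,1,0,0,0,2.8,0,1.5,0,0,0,3.6,0,2,0,0,0,4.4,0,2.4,0,0,0]

```text
time_s: 11.8
eef_pos: [522.3, -1.0, 59.9]
ee_rot: [1.792, 1.394, -1.063]
wrist_force: [-1.0, -0.0, -0.2]
finger_gap: 0.3
```

Call:
arm_command:
  targets: [1,0,0.5,0,0,0,2,0,1,0,0,0,3,0,1.5,0,0,0,4,0,2,0,0,0,5,0,2.5,0,0,0]

```text
time_s: 12.3
eef_pos: [522.3, -0.6, 54.1]
ee_rot: [1.792, 1.394, -1.063]
wrist_force: [-0.1, 0.4, -0.6]
finger_gap: 0.2
```

```bash
python3 st.py 230,-20,-26,.5; python3 ang2.py t15
```

```text
12.3 [-0.867  1.018  0.504  1.671  0.359  1.294 -0.902] [522.349  -0.643  54.053] F [-0.064  0.387 -0.563] 0.2235480507101192
{'f': 165.849, 'w': -18.343, 'z': -26.447, 'al': 0.502, 'dw': -0.005, 'yw': 1.0}
230,-20,-26,.5 [ 30.465  -1.989 -56.446  -0.005  -0.002  -0.001]
theta from top face [-0.02743429 -0.00041926  0.02577166] 918 lip f,z [178.41928099 112.47132379  13.77278677]
theta from top face [-2.36230333e-02 -7.30361105e-05  2.20667937e-02] 395 lip f,z [ 178.96259049 -111.1187333    14.03911401]
```

Shut (θ≈0.000). I'll draw the finger straight out forward, then lift away.

Call:
arm_command:
  targets: [5,0,-9,0,0,0,12,-1,-23,0,0,0,20,-2,-38,0,0,0,27,-2,-50,0,0,0,31,-2,-57,0,0,0]

```text
time_s: 12.85
eef_pos: [537.1, 65.2, 53.9]
ee_rot: [1.791, 1.397, -1.061]
wrist_force: [-0.8, -0.1, -0.4]
finger_gap: 0.1
```

```bash
python3 st.py 250,-20,50,.5 270,-20,150,.5
```

```text
12.85 [-0.904  1.053  0.483  1.539  0.313  1.414 -0.899] [537.054  65.207  53.893] F [-0.755 -0.062 -0.404] 0.07991102873727064
{'f': 233.3, 'w': -20.015, 'z': -26.607, 'al': 0.503, 'dw': -0.004, 'yw': 1.0}
250,-20,50,.5 [-59.055  -0.189 -51.574  -0.004  -0.003   0.   ]
270,-20,150,.5 [-137.012   -0.449 -117.321   -0.004   -0.003    0.   ]
```

Call:
arm_command:
  targets: [-25,0,-22,0,0,0,-52,0,-46,0,0,0,-80,0,-70,0,0,0,-108,0,-94,0,0,0,-137,0,-117,0,0,0]

```text
time_s: 13.35
eef_pos: [545.8, 98.8, 232.3]
ee_rot: [1.792, 1.394, -1.063]
wrist_force: [1.2, -0.1, 0.6]
finger_gap: 0.4
```

Call:
arm_command:
  targets: [0,0,0,0,0,0,0,0,0,0,0,0,0,0,0,0,0,0,0,0,0,0,0,0,0,0,0,0,0,0]

```text
time_s: 13.85
eef_pos: [545.5, 98.0, 230.0]
ee_rot: [1.791, 1.394, -1.065]
wrist_force: [0.8, 0.0, 0.1]
finger_gap: 0.4
```

```bash
python3 st.py; python3 ang2.py; python3 - <<'E'
from rig import optics
import cv2
from h import *
c=optics.read_camera("scene");cv2.imwrite("pics/s16.png",c["image"][80:320,120:440,::-1].repeat(2,0).repeat(2,1))
d=optics.read_camera("top");cv2.imwrite("pics/t16.png",d["image"][:,:,::-1])
P=cloud(d).reshape(-1,3)-H;q=np.c_[P@F,P@W,P[:,2]]
for a,b in((10,60),(60,120),(120,170)):
    k=(q[:,0]>a)&(q[:,0]<b)&(abs(q[:,1])<110);print(a,b,np.median(q[k,2]))
E
```

```text
13.85 [-0.948  0.86   0.539  1.426  0.371  1.688 -0.765] [545.493  97.971 229.99 ] F [0.757 0.048 0.073] 0.3977583272935173
{'f': 267.133, 'w': -19.758, 'z': 149.49, 'al': 0.5, 'dw': -0.006, 'yw': 1.0}
theta from top face [-0.02647877  0.00101929  0.02642644] 917 lip f,z [178.72803971 113.63937715   9.20664167]
theta from top face [-0.02373485  0.00334963  0.02510344] 396 lip f,z [ 179.11204619 -110.99222553   11.84500225]
10 60 12.111423558939663
60 120 12.178233196470487
120 170 12.14365697172628
```

View pics/s16.png

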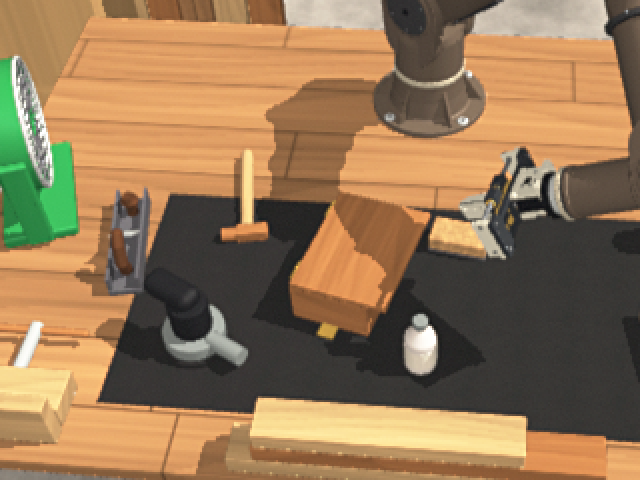

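View pics/t16.png

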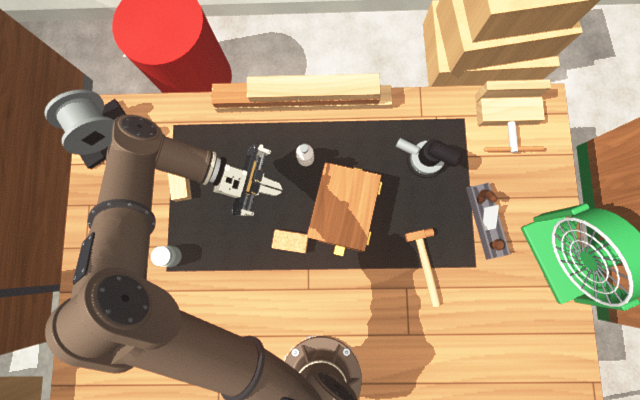

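The lid is level (flat 12.1 mm above the hinge line throughout). Bottle (305,155), block (290,241), jar (165,256), mallet and sander are where they were in the first picture. The hand is clear.

```bash
python3 -c "
from rig import arm
print(arm.hand_in())"
```

```text
the job is handed in; nothing more can be done
None
```

The lid is shut without a slam, and I handed the job in at about 14 s of the 48 s allowed.

**How it went:**
- **Tip:** I pulled the lid forward from behind its top edge with the closed fingertips, from about 1.64 rad past 1.25, until it fell by itself. I then moved the hand round in front of it.
- **Catch:** The lid landed on the finger under its lip at about 0.6 rad while still coming down. There was no grip or pinch.
- **Lowering:** I followed the lip's arc down with about 1–2 N on the finger, taking the last few millimetres at about 10 mm/s. Then I drew the finger straight out forward and lifted clear.

**Last checks:**
- The lid angle read about 0.00 rad, and its top face was flat at 12.1 mm above the hinge line (it is 12 mm thick).
- The block, bottle, jar, mallet, sander and plane look unmoved against the first picture. I judged this by eye from the images and did not re-measure them.
- The largest wrist force in the readings I took was about 7 N, during the tipping. The final readings were under 1 N, which fits the hand touching nothing.
- No check failed or disagreed, except that the first network estimates of the hinge were about 10 mm apart. I used the fit to the depth images instead.

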